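# Home and set the iris ring of a microscope camera adapter

## Task

On the upright microscope camera adapter, turn the slim iris ring clockwise (seen from above) until you feel it come up against its closed stop, without forcing the stop; then open it from there by an eighth of a turn (45 degrees) anticlockwise and let go. Touch only this ring, not the fixed barrel below it or the fixed ring above it, do not squeeze it hard, and leave the other things on the table alone.

Things in the scene. Friction and masses are not known exactly. Their poses are not given: they have to be found in the camera images.
- adapter: Bare steel service plate, 120 x 120 x 10 mm, with a screw in each corner, bolted to the table; the camera adapter stands upright on its middle. Origin: centre of the underside, on the adapter's vertical axis; z up. Fixed, it stands in a different place each time. Its yaw does not tell where the iris stop is.
- lower_barrel: Fixed grey barrel of the adapter below the iris ring: 60 mm diameter with a shoulder of 70 mm diameter (radius 35 mm) just below the ring. Origin: on the axis at its foot; its flat top is 88 mm above its origin (98 mm above the table). Not to be touched.
- top_ring: Fixed grey ring with the lens above the iris ring, 50 mm diameter (radius 25 mm), 18 mm high plus 3 mm of lens rim; origin on the axis at its underside, 112 mm above the table. The adapter ends 133 mm above the table. Not to be touched.
- iris: Slim black ribbed iris ring, 60 mm diameter, 10 mm high (100 to 110 mm above the table), 2 mm gaps above and below; 5 mm proud of the ring above, 5 mm inside the edge of the shoulder below. Origin: on the axis at its mid height; x along the tab, z up. Pinch it across its diameter from above, tips 100 to 110 mm above the table, clear of the tab, at 20 to 25 N (less may slip); over 35 N a finger is too hard.
- iris_tab (a point): Outer end of the iris ring's small tab (6 mm wide, 8 mm high), at mid height, 42.5 mm from the axis. It turns with the ring: clockwise from above (negative about z) closes it. At the start the ring is 23 to 57 degrees open. Readings of torque have an offset: the stop shows as a rise of over 0.1 N m above the steady torque felt while the ring runs.
- bowl: Bystander: open stainless bowl, 100 mm across, 45 mm high; origin centre of its underside.
- objective: Bystander: dark steel lens barrel, 44 mm diameter, 50 mm high; origin centre of its underside.
- spacer: Bystander: stepped steel spacer, 60 mm foot, 40 mm high; origin centre of its underside.
- iris_stop (a point): Point on the adapter's axis at the iris ring's mid height. The closed stop is hidden inside, at another angle each time, and must be felt: the ring runs with about 0.36 N m of friction and stays where it is left; at the stop the torque rises within a degree or two, and from 0.55 N m the stop gives way; 6 degrees of that is forcing it. From the stop it can open by 103 degrees.
Not all that is in view belongs to the job. What is meant by the adapter is not purple, and is the smaller of those in its own colour.

How it is judged:
On the way:
1. the iris ring is turned clockwise against its closed stop (within 1.5 degrees) (value of joint iris below 0.026 rad), for 0.1 s.
At the end, for the whole second after the job is handed in: After having been against the closed stop, the iris ring stands open 45 degrees from it, give or take 8 degrees, at rest and released (value of joint iris between 0.645 and 0.925 rad and angular speed of iris below 0.05 rad/s); the robot touches nothing.
It fails at once if the iris stop is forced (it has given way by more than 6 degrees) (distance of stop_pin from where it was at the start of the episode above 0.0019 m).
It fails at once if the fixed barrel below the ring is touched (over 0.5 N) (contact force between any of the fingers, the arm and lower_barrel above 0.5 N).
It fails at once if the fixed ring above is touched (over 0.5 N) (contact force between any of the fingers, the arm and top_ring above 0.5 N).
It fails at once if the iris ring is squeezed or pressed too hard (over 70 N in all, 35 N a finger) (contact force between the fingers and iris above 70 N).
It fails at once if a bystander is moved more than 15 mm (distance of any of bowl, objective, spacer from where it was at the start of the episode above 0.015 m).
It also fails if it takes over 64 s, if anything falls off the work surface, if the arm or the gripper's body presses on something with over 40 N, if the wrist force passes 120 N, or if a joint passes its speed limit or range.

## Robot

A 7-joint arm with a two-finger parallel gripper is mounted at the origin on the work surface. World frame = base frame: x ahead of the robot, y to its left, z up, the work surface at z = 0. Lengths are in m, angles in rad, forces in N, time in s.
With the tool pointing down it reaches from about 0.4 to 0.85 m from the base axis. Payload 10.4 kg.
Tool frame: the origin (TCP) lies midway between the tips of the shut fingers; the grasp point (between the pads) lies 19 mm behind it; z points along the fingers, y is the line along which they close (so a half turn about z gives the same grasp; the last joint's range is limited). The gripper opens to 87 mm and grips with 3 to 60 N. Pads are 19 mm wide; open, the fingers measure 117 mm over their backs; the gripper's body (75 mm by 190 mm) begins 51 mm behind the grasp point.
Start: joints at [-1.218, 0.332, -0.065, 1.46, 0.022, 1.35, -0.088], TCP at [0.229, 0.581, 0.223] pointing down, gripper open.
Joint ranges: [-2.6, 2.6], [-0.5, 2.12], [-1.47, 1.34], [0.16, 2.42], [-1.27, 4.41], [0.06, 2.06], [-2.6, 2.6]. Speed limits (rad/s): [2.22, 2.22, 2.79, 2.79, 3.14, 3.14, 3.14].

## Interface

Orientations are given as a unit quaternion [x, y, z, w].
In Python, from bench import r gives the robot as it stands.
- The arm moves only by the tool arm_command, never from a script. Its arguments are lists of equal length, an entry for each row: "xyz": the shift along the world's x, y, z in m, a list of three; "rot": the turn, a rotation vector about the world's x, y, z in rad, a list of three. In form: {"xyz": [[tx, ty, tz], ...], "rot": [[ax, ay, az], ...]}. A call has 1 to 20 rows; each row is the pose to reach, as a shift and turn from the pose commanded when the call began; what a row does not reach only later rows make up. A row lasts 1/12 s, in which the tool goes at most 41.7 mm and 7.16 degrees, less where a joint would pass 70% of its speed; a pose out of reach is approached as far as the arm can. A call with a gripper value outside its range is refused whole. "grip" is the opening, from 0 (shut) to 1 (fully open), set as the call begins (left out, the last holds). The fingers move at their own pace and stop on an object; "squeeze" is the grip in N (left out, the last holds). Time passes only in rows, so rows that repeat a pose let the fingers close. It gives the time, the measured TCP pose, the force, the opening and the grip force at its end, in the units of the state.
- r.read_state(): the state, without advancing time (a new reading comes with each control period).
- r.camera(name): name is "scene" or "top"; returns the picture (480x640x3 uint8, red, green, blue); there is no depth.
- r.camera_model(name): a dict with "fx", "fy", "cx", "cy" (pixels), "k1" (the pictures are not rectified: a ray, as slopes to the right and down, at radius r is drawn at 1 + k1 r^2 times it, then the intrinsics apply), "T" (4x4, takes a point from camera to world coordinates). Camera axes: x right, y up, looking along -z (the intrinsics and any distortion apply to the point x, -y, -z); pixel columns grow to the right and rows downward; lengths in m; the calibration is good to about 2 mm. A picture is of the moment at which its call begins. camera_model takes no time and is no camera call.
- r.close_job(): hands the job in; it is judged then, once.
Trained networks look in the newest picture that a camera, given by its name, has taken for a name from the list of things; names that differ only in an ending like _2 or _b are one class to them, and where a whole thing is asked for, a point or a joint stands for the part that bears it (a point fixed in the world has none). Each returns a list of dicts, best first, with "conf" (0 to 1); they miss things now and then, are a little off and sometimes report something else, mostly with a low value. They report only what shows in the picture. A call takes as long as a camera call. They do not tell look-alikes from the thing itself.
- r.look_for(label, camera): "at" ([x, y, z] in m, in the coordinates of the camera as it stood for that picture, good to about 4 mm: the middle of the surface that is visible of it).
- r.spot_point(label, camera): "at" ([x, y, z] in m, in the coordinates of the camera as it stood for that picture, good to about 4 mm: a listed point, or the origin of a listed thing).
The state is a dict: "time": time; "joint_positions": joint angles; "joint_vel": joint speeds; "joint_torque": joint torques, N m; "ee_pos": TCP position; "eef_rot": TCP orientation; "ft_force": force on the tool from outside, world axes, zero at the start; "torque": the same for the moment, N m; "width": finger opening in m; "grip_force": force on a finger pad.
Only numpy, scipy, OpenCV 4.12 (cv2) and the standard library are available. Lean on these libraries where they do the work, as an engineer would, in place of code of your own. Each camera call takes 0.05 s, during which the arm holds its last target. There are 200 camera calls.

## Working session

There is one attempt and no reset: what is moved stays moved. The work goes in short steps, Python scripts to look and compute and a tool call to move; the robot and the scene stay as the last step left them, time stands still between calls to the robot, and variables do not carry over. Pictures are saved under pics/ and viewed, at most 10 in all, crops included, and the job is handed in when it is done.

Besides the shell and the picture viewer there is one more tool, called after "Call:" as name(argument=value, ...), one argument or row to a line, values as JSON. arm_command: Moves the arm, as the interface text tells. Its arguments: {"type":"object","properties":{"xyz":{"type":"array"},"rot":{"type":"array"},"grip":{"type":"number"},"squeeze":{"type":"number"}},"required":["xyz","rot"]}

```bash
mkdir -p pics; cat > h.py <<'E'
from bench import r
import numpy as np, cv2
def w(c,p):
    return (r.camera_model(c)["T"]@np.r_[p,1])[:3]
def pix(c,p):
    m=r.camera_model(c); q=np.linalg.inv(m["T"])@np.r_[p,1]
    x,y=q[0]/-q[2],-q[1]/-q[2]; s=1+m["k1"]*(x*x+y*y)
    return np.array([m["fx"]*x*s+m["cx"],m["fy"]*y*s+m["cy"]])
def snap(c,name,box=None,k=1):
    im=r.camera(c)[:,:,::-1].copy()
    if box: a,b,d,e=box; im=cv2.resize(im[b:e,a:d],None,fx=k,fy=k,interpolation=cv2.INTER_CUBIC)
    cv2.imwrite("pics/"+name,im)
E
python3 - <<'E'
from h import *
np.set_printoptions(precision=4,suppress=True)
for c in("scene","top"):
    snap(c,c+"0.png")
    for l in("adapter","iris","iris_tab","iris_stop","top_ring","bowl","objective","spacer"):
        for d in r.spot_point(l,c): p=w(c,d["at"]); print(c,l,round(d["conf"],2),p,pix(c,p).round())
s=r.read_state();print(s)
E
```

```text
scene adapter 0.96 [ 0.5589  0.0555 -0.0006] [326. 279.]
scene adapter 0.94 [ 0.3344 -0.1161  0.0029] [265. 168.]
scene adapter 0.76 [0.694  0.2606 0.0009] [445. 379.]
scene iris 0.82 [0.6986 0.2563 0.1059] [457. 344.]
scene iris 0.75 [0.5585 0.0555 0.1055] [327. 235.]
scene iris 0.72 [ 0.3324 -0.1161  0.1536] [260. 102.]
scene iris_tab 0.97 [ 0.3941 -0.1096  0.156 ] [252. 123.]
scene iris_tab 0.78 [0.738  0.2466 0.1087] [446. 369.]
scene iris_tab 0.55 [0.5585 0.0528 0.0105] [325. 274.]
scene iris_stop 0.96 [0.7011 0.2608 0.104 ] [459. 347.]
scene iris_stop 0.85 [0.5619 0.0592 0.1097] [329. 235.]
scene iris_stop 0.78 [ 0.3331 -0.1151  0.1538] [260. 102.]
scene top_ring 0.88 [0.5571 0.0524 0.1103] [325. 231.]
scene top_ring 0.6 [ 0.3314 -0.1175  0.1586] [259.  99.]
scene top_ring 0.59 [0.7017 0.2634 0.1086] [462. 346.]
scene bowl 0.9 [ 0.496   0.231  -0.0018] [440. 269.]
scene bowl 0.54 [ 0.5891 -0.1219  0.0008] [215. 272.]
scene objective 0.96 [ 0.5878 -0.1224  0.0042] [215. 270.]
scene objective 0.31 [ 0.4965  0.2324 -0.0001] [441. 269.]
scene spacer 0.66 [ 0.679  -0.048   0.0033] [
[... 806 characters left out ...]
op objective 0.84 [ 0.5889 -0.1238  0.0046] [403. 233.]
top objective 0.66 [ 0.4978  0.2344 -0.0063] [203. 282.]
top spacer 0.65 [ 0.6732 -0.0484 -0.001 ] [361. 188.]
{'time': 0.9, 'joint_positions': array([-1.2176,  0.3322, -0.0647,  1.4601,  0.0216,  1.35  , -0.0885]), 'joint_vel': array([-0.0005,  0.0018,  0.0014, -0.0008, -0.    ,  0.0008, -0.002 ]), 'joint_torque': array([  0.0007, -62.3037,   0.0254, -39.011 ,  -0.0609,   0.0316,
        -0.    ]), 'ee_pos': array([0.2294, 0.5814, 0.2226]), 'eef_rot': array([ 0.1868,  0.9824,  0.    , -0.    ]), 'ft_force': array([-0.0762,  0.3299,  0.2103]), 'torque': array([ 0.0166, -0.0349,  0.0065]), 'grip_force': 0.0, 'width': 0.08687812907779385}
```

View pics/scene0.png

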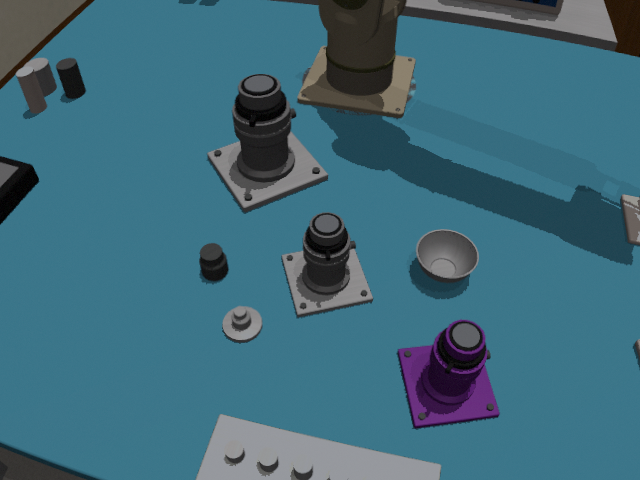

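View pics/top0.png

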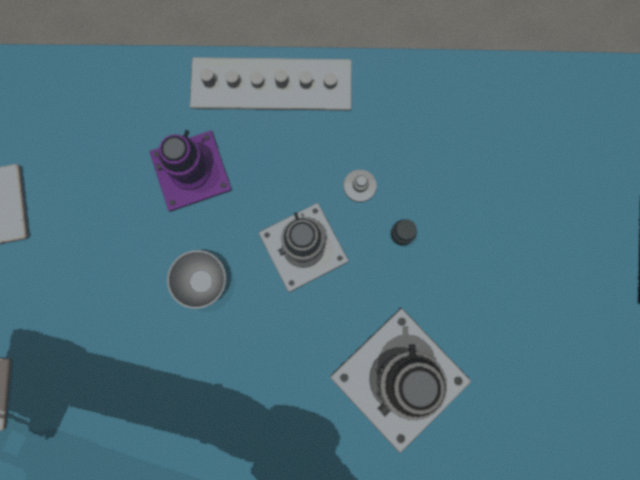

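Three candidates: the steel one at scene (326,279)/top (303,248), the larger steel one at scene (265,168)/top (400,380), and the purple one at scene (447,380)/top (190,170). The small steel one fits, since it isn't purple and is the smaller of the two steel ones. I'll confirm this in an enlarged crop.

```bash
python3 - <<'E'
from h import *
a=r.camera("scene")[200:320,270:390,::-1]; b=r.camera("top")[190:310,240:360,::-1]
im=cv2.resize(np.hstack([a,b]),None,fx=3.3,fy=3.3,interpolation=cv2.INTER_CUBIC)
im=np.clip(im.astype(float)*1.5,0,255); cv2.imwrite("pics/crop.png",im)
for c in("scene","top"):
  print(c,pix(c,[.5605,.0565,.105]),pix(c,[.5605,.0565,.098]),[pix(c,[.5605+.0425*np.cos(t),.0565+.0425*np.sin(t),.105]).round() for t in np.radians(range(0,360,45))])
E
```

```text
scene [327.44691447 236.01464414] [327.39662748 239.16396742] [array([321., 258.]), array([343., 255.]), array([356., 241.]), array([352., 225.]), array([334., 215.]), array([312., 218.]), array([299., 231.]), array([302., 248.])]
top [301.4846552  237.85143952] [301.5598648  238.57561047] [array([302., 212.]), array([283., 219.]), array([275., 238.]), array([283., 256.]), array([301., 264.]), array([320., 256.]), array([328., 238.]), array([320., 220.])][ WARN:0@0.692] global loadsave.cpp:1063 imwrite_ Unsupported depth image for selected encoder is fallbacked to CV_8U.
```

View pics/crop.png

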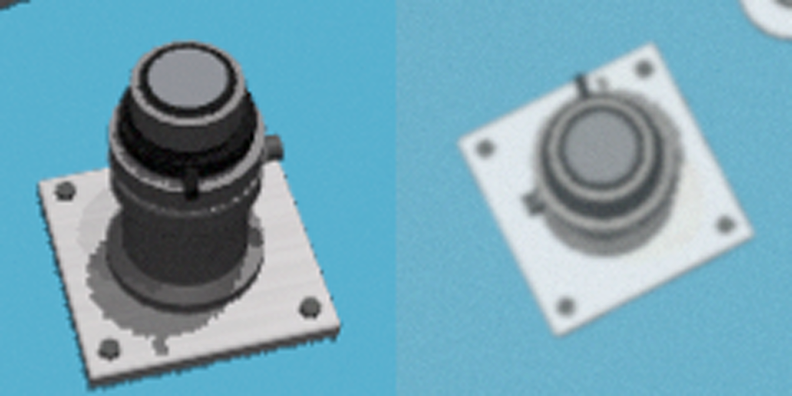

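The crop confirms it. The small steel adapter has the black iris ring, with its tab at scene (328,255)/top (296,216), about 13° about z. A set screw sits at scene (353,245) on the shoulder below. The axis is at about (0.5603, 0.0562). I'll go above it with the closing line along world y, about 77° from the tab.

Call:
arm_command(
  xyz=[
    [0.02,-0.03,0],
    [0.04,-0.06,0],
    [0.06,-0.095,0],
    [0.08,-0.127,0],
    [0.1,-0.159,0],
    [0.12,-0.19,0],
    [0.14,-0.222,0],
    [0.16,-0.254,0],
    [0.18,-0.286,0],
    [0.2,-0.317,0],
    [0.22,-0.349,0],
    [0.24,-0.381,0],
    [0.26,-0.412,0],
    [0.28,-0.444,0],
    [0.3,-0.476,0],
    [0.32,-0.508,0],
    [0.331,-0.525,-0.01],
    [0.331,-0.525,-0.023],
    [0.331,-0.525,-0.023],
    [0.331,-0.525,-0.023],
  ],
  rot=[
    [0,0,0.02],
    [0,0,0.04],
    [0,0,0.07],
    [0,0,0.1],
    [0,0,0.12],
    [0,0,0.15],
    [0,0,0.17],
    [0,0,0.2],
    [0,0,0.22],
    [0,0,0.25],
    [0,0,0.27],
    [0,0,0.3],
    [0,0,0.32],
    [0,0,0.35],
    [0,0,0.375],
    [0,0,0.375],
    [0,0,0.375],
    [0,0,0.375],
    [0,0,0.375],
    [0,0,0.375],
  ],
  grip=1,
  squeeze=22,
)

```text
time: 2.67
ee_pos: [0.5599, 0.0568, 0.1992]
eef_rot: [0.0, 1.0, -0.0, -0.001]
ft_force: [0.2, -0.5, -0.6]
width: 0.0871
grip_force: 0.0
```

```bash
python3 - <<'E'
from h import *
snap("scene","above.png",(230,100,430,300),3)
s=r.read_state();print(s["joint_positions"].round(3),s["torque"],s["ee_pos"],s["time"])
for l in("iris","iris_stop","iris_tab"):
  for d in r.spot_point(l,"scene"): print(l,d["conf"],w("scene",d["at"]).round(4))
E
```

```text
[-0.503  0.21   0.369  1.679 -0.08   1.267  1.454] [0.07801176 0.01127834 0.02652717] [0.56015219 0.05732096 0.19992744] 2.7167
iris 0.84 [0.5598 0.0549 0.1063]
iris 0.74 [0.7014 0.2595 0.1039]
iris 0.53 [ 0.3319 -0.1138  0.1512]
iris_stop 0.94 [0.561  0.0581 0.1082]
iris_stop 0.87 [ 0.3371 -0.117   0.1509]
iris_stop 0.84 [0.7013 0.2642 0.1035]
iris_tab 0.84 [0.7403 0.2448 0.1079]
iris_tab 0.64 [0.6016 0.0684 0.1037]
iris_tab 0.51 [ 0.3926 -0.1097  0.1589]
```

View pics/above.png

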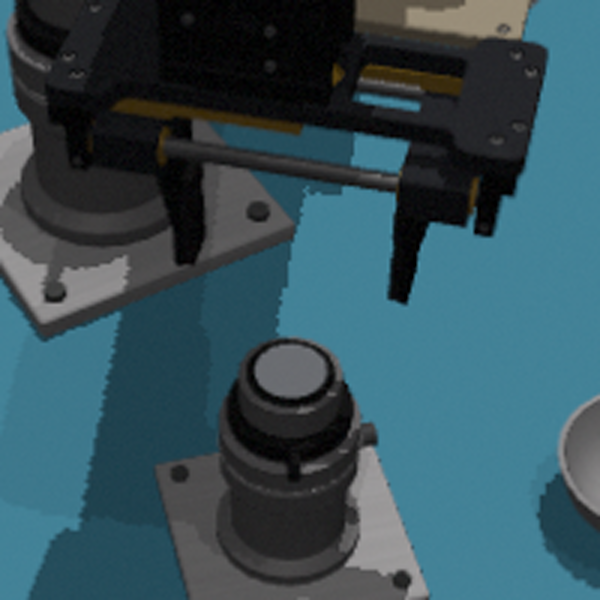

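The fingers straddle the ring, with tips at crop (187,262) and (400,300). The tab at (293,465) is clear of them, and nothing is in the way. Descending.

Call:
arm_command(
  xyz=[
    [0,0,-0.015],
    [0,0,-0.03],
    [0,0,-0.045],
    [0,0,-0.06],
    [0,0,-0.07],
    [0,0,-0.08],
    [0,0,-0.086],
    [0,0,-0.091],
    [0,0,-0.094],
    [0,0,-0.095],
    [0,0,-0.095],
    [0,0,-0.095],
  ],
  rot=[
    [0,0,0],
    [0,0,0],
    [0,0,0],
    [0,0,0],
    [0,0,0],
    [0,0,0],
    [0,0,0],
    [0,0,0],
    [0,0,0],
    [0,0,0],
    [0,0,0],
    [0,0,0],
  ],
)

```text
time: 3.87
ee_pos: [0.5606, 0.0564, 0.105]
eef_rot: [0.0, 1.0, 0.0, 0.0]
ft_force: [0.0, 1.4, 0.2]
width: 0.0871
grip_force: 0.0
```

```bash
python3 -c "
from h import *
s=r.read_state();print(s['ee_pos'],s['torque'],s['ft_force'],s['eef_rot'])"
```

```text
[0.56064783 0.05642671 0.10500756] [ 3.87248344e-02 -9.17422940e-05  3.81759946e-02] [0.03907054 1.37186915 0.24227551] [4.36157472e-04 9.99999850e-01 1.45514466e-04 2.98584715e-04]
```

Call:
arm_command(
  xyz=[
    [0,0,0],
    [0,0,0],
    [0,0,0],
    [0,0,0],
    [0,0,0],
    [0,0,0],
    [0,0,0],
    [0,0,0],
    [0,0,0],
    [0,0,0],
  ],
  rot=[
    [0,0,0],
    [0,0,0],
    [0,0,0],
    [0,0,0],
    [0,0,0],
    [0,0,0],
    [0,0,0],
    [0,0,0],
    [0,0,0],
    [0,0,0],
  ],
  grip=0.5,
  squeeze=22,
)

```text
time: 4.7
ee_pos: [0.5604, 0.0558, 0.1046]
eef_rot: [0.001, 1.0, -0.0, -0.0]
ft_force: [-1.2, -4.1, 0.5]
width: 0.0589
grip_force: 22.0
```

```bash
cat > s.py <<'E'
from h import *
from scipy.spatial.transform import Rotation as R
s=r.read_state();y=R.from_quat(s['eef_rot']).as_matrix()[:,1]
print(s['time'],s['ee_pos'].round(4),'tq',s['torque'].round(3),'f',s['ft_force'].round(1),'yaw',np.degrees(np.arctan2(y[1],y[0])).round(2),s['width'].round(4),round(s['grip_force'],1),s['joint_positions'][6].round(3))
E
python3 s.py
```

```text
Traceback (most recent call last):
  File "s.py", line 4, in <module>
    print(s['time'],s['ee_pos'].round(4),'tq',s['torque'].round(3),'f',s['ft_force'].round(1),'yaw',np.degrees(np.arctan2(y[1],y[0])).round(2),s['width'].round(4),round(s['grip_force'],1),s['joint_positions'][6].round(3))
                                                                                                                                               ^^^^^^^^^^^^^^^^
AttributeError: 'float' object has no attribute 'round'
```

Call:
arm_command(
  xyz=[
    [0,-0.0005,0],
    [0,-0.001,0],
    [0,-0.001,0],
    [0,-0.001,0],
    [0,-0.001,0],
    [0,-0.001,0],
    [0,-0.001,0],
    [0,-0.001,0],
    [0,-0.001,0],
    [0,-0.001,0],
  ],
  rot=[
    [0,0,0],
    [0,0,0],
    [0,0,-0.02],
    [0,0,-0.04],
    [0,0,-0.06],
    [0,0,-0.08],
    [0,0,-0.1],
    [0,0,-0.12],
    [0,0,-0.14],
    [0,0,-0.16],
  ],
)

```text
time: 5.53
ee_pos: [0.5604, 0.0558, 0.1046]
eef_rot: [0.081, 0.997, 0.0, 0.0]
ft_force: [0.2, 1.0, 1.2]
width: 0.059
grip_force: 22.0
```

```bash
sed -i "s/s\['width'\].round(4)/round(s['width'],4)/" s.py; python3 s.py
```

```text
5.5333 [0.5604 0.0558 0.1046] tq [ 0.089 -0.07   0.303] f [0.2 1.  1.2] yaw 80.69 0.059 22.0 1.33
```

Call:
arm_command(
  xyz=[
    [0,0,0],
    [0,0,0],
    [0,0,0],
    [0,0,0],
    [0,0,0],
    [0,0,0],
    [0,0,0],
    [0,0,0],
  ],
  rot=[
    [0,0,-0.02],
    [0,0,-0.04],
    [0,0,-0.06],
    [0,0,-0.08],
    [0,0,-0.1],
    [0,0,-0.12],
    [0,0,-0.14],
    [0,0,-0.16],
  ],
  squeeze=24,
)

```text
time: 6.2
ee_pos: [0.5604, 0.0559, 0.1046]
eef_rot: [0.161, 0.987, 0.0, 0.0]
ft_force: [0.3, 4.1, 1.6]
width: 0.0587
grip_force: 24.0
```

```bash
python3 s.py; python3 - <<'E'
from h import *
snap("scene","turn1.png",(270,200,390,320),4)
for c in ("scene","top"):
  if c=="top": r.camera(c)
  for d in r.spot_point("iris_tab",c):
    p=w(c,d["at"]); print(c,d["conf"],p.round(4),np.degrees(np.arctan2(p[1]-.0558,p[0]-.5604)))
E
```

```text
6.2 [0.5604 0.0559 0.1046] tq [ 0.867 -0.085  0.384] f [0.3 4.1 1.6] yaw 71.53 0.0587 24.0 1.177
scene 0.84 [0.6007 0.0527 0.1033] -4.3338096108064725
scene 0.81 [ 0.3933 -0.1107  0.1574] -135.11444583289384
scene 0.76 [0.7404 0.2475 0.1079] 46.80174623980178
top 0.98 [ 0.3942 -0.1137  0.153 ] -134.43125763326935
top 0.84 [0.7374 0.2476 0.1103] 47.29216983089345
```

View pics/turn1.png

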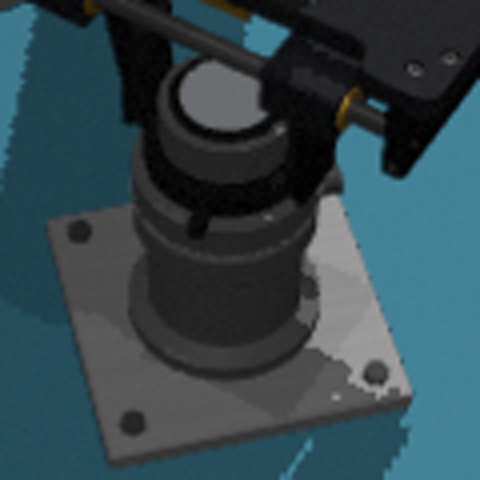

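The tab has moved to crop (200,222), about -4°, so the ring follows without slipping and the grip is clear. From here I'll use small steps.

Call:
arm_command(
  xyz=[
    [0,0.0003,0],
    [0,0.0003,0],
    [0,0.0003,0],
    [0,0.0003,0],
  ],
  rot=[
    [0,0,-0.01],
    [0,0,-0.02],
    [0,0,-0.03],
    [0,0,-0.04],
  ],
)

```text
time: 6.73
ee_pos: [0.5605, 0.0559, 0.1046]
eef_rot: [0.18, 0.984, 0.0, 0.0]
ft_force: [0.4, 4.4, 1.9]
width: 0.0587
grip_force: 24.0
```

```bash
python3 s.py
```

```text
6.7333 [0.5605 0.0559 0.1046] tq [ 0.995 -0.24   0.339] f [0.4 4.4 1.9] yaw 69.28 0.0587 24.0 1.139
```

Call:
arm_command(
  xyz=[
    [0,0,0],
    [0,0,0],
    [0,0,0],
    [0,0,0],
  ],
  rot=[
    [0,0,-0.01],
    [0,0,-0.02],
    [0,0,-0.03],
    [0,0,-0.035],
  ],
)

```text
time: 7.07
ee_pos: [0.5605, 0.0559, 0.1046]
eef_rot: [0.197, 0.98, 0.0, 0.0]
ft_force: [1.1, 5.0, 1.6]
width: 0.059
grip_force: 24.0
```

```bash
python3 s.py
```

```text
7.0667 [0.5605 0.0559 0.1046] tq [ 1.139 -0.256  0.359] f [1.1 5.  1.6] yaw 67.27 0.059 24.0 1.106
```

Call:
arm_command(
  xyz=[
    [0,0.0005,0],
    [0,0.0005,0],
    [0,0.0005,0],
    [0,0.0005,0],
  ],
  rot=[
    [0,0,-0.01],
    [0,0,-0.02],
    [0,0,-0.03],
    [0,0,-0.035],
  ],
)

```text
time: 7.4
ee_pos: [0.5604, 0.056, 0.1046]
eef_rot: [0.214, 0.977, -0.0, 0.0]
ft_force: [1.1, 3.8, 0.6]
width: 0.0587
grip_force: 24.0
```

```bash
python3 s.py
```

```text
7.4 [0.5604 0.056  0.1046] tq [ 0.661 -0.311  0.362] f [1.1 3.8 0.6] yaw 65.25 0.0587 24.0 1.072
```

Call:
arm_command(
  xyz=[
    [0,0.0003,0],
    [0,0.0003,0],
    [0,0.0003,0],
    [0,0.0003,0],
  ],
  rot=[
    [0,0,-0.01],
    [0,0,-0.02],
    [0,0,-0.03],
    [0,0,-0.035],
  ],
)

```text
time: 7.73
ee_pos: [0.5604, 0.056, 0.1046]
eef_rot: [0.231, 0.973, -0.0, 0.0]
ft_force: [0.8, 0.3, 2.8]
width: 0.0589
grip_force: 24.0
```

```bash
python3 s.py
```

```text
7.7333 [0.5604 0.056  0.1046] tq [ 0.105 -0.391  0.309] f [0.8 0.3 2.8] yaw 63.23 0.0589 24.0 1.038
```

Call:
arm_command(
  xyz=[
    [0,0,0],
    [0,0,0],
    [0,0,0],
    [0,0,0],
  ],
  rot=[
    [0,0,-0.01],
    [0,0,-0.02],
    [0,0,-0.03],
    [0,0,-0.035],
  ],
)

```text
time: 8.07
ee_pos: [0.5605, 0.0561, 0.1046]
eef_rot: [0.248, 0.969, -0.0, 0.0]
ft_force: [0.8, -1.2, 2.6]
width: 0.0589
grip_force: 24.0
```

```bash
python3 s.py
```

```text
8.0667 [0.5605 0.0561 0.1046] tq [-0.301 -0.487  0.377] f [ 0.8 -1.2  2.6] yaw 61.23 0.0589 24.0 1.004
```

Call:
arm_command(
  xyz=[
    [0,0,0],
    [0,0,0],
    [0,0,0],
    [0,0,0],
  ],
  rot=[
    [0,0,-0.01],
    [0,0,-0.02],
    [0,0,-0.03],
    [0,0,-0.035],
  ],
)

```text
time: 8.4
ee_pos: [0.5604, 0.0561, 0.1046]
eef_rot: [0.265, 0.964, -0.0, 0.0]
ft_force: [1.9, -2.6, 2.5]
width: 0.0589
grip_force: 24.0
```

```bash
python3 s.py
```

```text
8.4 [0.5604 0.0561 0.1046] tq [-0.622 -0.534  0.362] f [ 1.9 -2.6  2.5] yaw 59.22 0.0589 24.0 0.971
```

Call:
arm_command(
  xyz=[
    [0,-0.0003,0],
    [0,-0.0003,0],
    [0,-0.0003,0],
    [0,-0.0003,0],
  ],
  rot=[
    [0,0,-0.01],
    [0,0,-0.02],
    [0,0,-0.03],
    [0,0,-0.035],
  ],
)

```text
time: 8.73
ee_pos: [0.5605, 0.0561, 0.1046]
eef_rot: [0.282, 0.959, -0.0, 0.0]
ft_force: [3.3, -2.2, 3.2]
width: 0.0592
grip_force: 24.0
```

```bash
python3 s.py
```

```text
8.7333 [0.5605 0.0561 0.1046] tq [-0.561 -0.683  0.547] f [ 3.3 -2.2  3.2] yaw 57.26 0.0592 24.0 0.938
```

The torque jumped from about 0.36 to 0.55, so this is the stop. I'll hold briefly with no further turn to confirm.

Call:
arm_command(
  xyz=[
    [0,0,0],
    [0,0,0],
    [0,0,0],
  ],
  rot=[
    [0,0,0],
    [0,0,0],
    [0,0,0],
  ],
)

```text
time: 8.98
ee_pos: [0.5605, 0.0561, 0.1046]
eef_rot: [0.282, 0.96, 0.0, 0.0]
ft_force: [2.6, -2.5, 1.8]
width: 0.0588
grip_force: 24.0
```

```bash
python3 s.py
```

```text
8.9833 [0.5605 0.0561 0.1046] tq [-0.617 -0.746  0.467] f [ 2.6 -2.5  1.8] yaw 57.3 0.0588 24.0 0.939
```

Call:
arm_command(
  xyz=[
    [0,0,0],
    [0,0,0],
    [0,0,0],
  ],
  rot=[
    [0,0,-0.006],
    [0,0,-0.012],
    [0,0,-0.012],
  ],
)

```text
time: 9.23
ee_pos: [0.5604, 0.0562, 0.1046]
eef_rot: [0.288, 0.958, 0.0, 0.0]
ft_force: [3.3, -3.1, 2.4]
width: 0.0588
grip_force: 24.0
```

```bash
python3 s.py
```

```text
9.2333 [0.5604 0.0562 0.1046] tq [-0.64  -0.803  0.421] f [ 3.3 -3.1  2.4] yaw 56.57 0.0588 24.0 0.927
```

```bash
python3 - <<'E'
from h import *
t=[];a=[]
for i in range(10):
  r.camera("scene"); t.append(r.read_state()["torque"][2])
  for d in r.spot_point("iris_tab","scene"):
    p=w("scene",d["at"])
    if np.hypot(p[0]-.56,p[1]-.056)<.07:a.append(np.degrees(np.arctan2(p[1]-.0561,p[0]-.5604)))
  t.append(r.read_state()["torque"][2])
print(np.round(t,3),np.mean(t),np.round(a,1),np.mean(a))
E
```

```text
[0.475 0.452 0.409 0.438 0.403 0.453 0.418 0.414 0.423 0.427 0.403 0.401
 0.434 0.436 0.467 0.451 0.43  0.447 0.467 0.449] 0.434843107856131 [-20.7 -22.9 -18.7 -94.3 -21.  -20.7 -19.3 -22.3 -20.1 -19.9 -19.3] -27.20363904206122
```

Call:
arm_command(
  xyz=[
    [0,0,0],
    [0,0,0],
  ],
  rot=[
    [0,0,-0.008],
    [0,0,-0.016],
  ],
)

```text
time: 10.4
ee_pos: [0.5605, 0.0562, 0.1046]
eef_rot: [0.295, 0.955, 0.0, 0.0]
ft_force: [3.6, -3.4, 2.3]
width: 0.0593
grip_force: 24.0
```

```bash
python3 s.py; python3 - <<'E'
from h import *
t=[]
for i in range(6):
  r.camera("scene"); t.append(r.read_state()["torque"][2])
print(np.round(t,3),np.mean(t))
E
python3 s.py
```

```text
10.4 [0.5605 0.0562 0.1046] tq [-0.771 -0.927  0.556] f [ 3.6 -3.4  2.3] yaw 55.68 0.0593 24.0 0.912
[0.508 0.45  0.453 0.421 0.411 0.507] 0.45837495479003393
10.7 [0.5605 0.0562 0.1046] tq [-0.74  -0.943  0.507] f [ 4.1 -3.8  2.8] yaw 55.69 0.0588 24.0 0.912
```

Each push peaks at about 0.55 and settles at about 0.45, against 0.35 while running. The ring is at the stop, so no more pushing. The stop began near yaw 58°. I'll open anticlockwise now.

Call:
arm_command(
  xyz=[
    [0,0,0],
    [0,0,0],
    [0,0,0],
    [0,0,0],
    [0,0,0],
    [0,0,0],
    [0,0,0],
    [0,0,0],
    [0,0,0],
    [0,0,0],
    [0,0,0],
    [0,0,0],
    [0,0,0],
    [0,0,0],
    [0,0,0],
    [0,0,0],
    [0,0,0],
    [0,0,0],
    [0,0,0],
    [0,0,0],
  ],
  rot=[
    [0,0,0.02],
    [0,0,0.06],
    [0,0,0.105],
    [0,0,0.15],
    [0,0,0.195],
    [0,0,0.24],
    [0,0,0.285],
    [0,0,0.33],
    [0,0,0.375],
    [0,0,0.42],
    [0,0,0.465],
    [0,0,0.51],
    [0,0,0.555],
    [0,0,0.6],
    [0,0,0.645],
    [0,0,0.69],
    [0,0,0.735],
    [0,0,0.78],
    [0,0,0.82],
    [0,0,0.82],
  ],
)

```text
time: 12.37
ee_pos: [0.5604, 0.0556, 0.1046]
eef_rot: [-0.111, 0.994, -0.0, -0.0]
ft_force: [2.6, -3.5, 2.8]
width: 0.0585
grip_force: 24.0
```

```bash
python3 s.py; python3 - <<'E'
from h import *
a=[]
for i in range(10):
  r.camera("scene")
  for d in r.spot_point("iris_tab","scene"):
    p=w("scene",d["at"])
    if np.hypot(p[0]-.56,p[1]-.056)<.07:a.append(np.degrees(np.arctan2(p[1]-.0561,p[0]-.5604)))
print(np.round(a,1),np.median(a))
E
python3 s.py
```

```text
12.3667 [0.5604 0.0556 0.1046] tq [-0.893 -0.811 -0.037] f [ 2.6 -3.5  2.8] yaw 102.75 0.0585 24.0 1.699
[  27.7   26.5   29.2   27.5   29.3   28.5   25.7 -117.7   25.7    7.1
   28.3] 27.467278506999698
13.3667 [0.5603 0.0556 0.1046] tq [-0.916 -0.823  0.14 ] f [ 4.3 -4.2  1.6] yaw 102.64 0.0591 24.0 1.697
```

The tab is at about 27.7°, against about -20° at the stop, so the ring is open roughly 47°. Releasing and lifting.

Call:
arm_command(
  xyz=[
    [0,0,0],
    [0,0,0],
    [0,0,0],
    [0,0,0],
    [0,0,0],
    [0,0,0],
    [0,0,0.01],
    [0,0,0.03],
    [0,0,0.05],
    [0,0,0.07],
    [0,0,0.09],
    [0,0,0.11],
    [0,0,0.13],
    [0,0,0.13],
  ],
  rot=[
    [0,0,0],
    [0,0,0],
    [0,0,0],
    [0,0,0],
    [0,0,0],
    [0,0,0],
    [0,0,0],
    [0,0,0],
    [0,0,0],
    [0,0,0],
    [0,0,0],
    [0,0,0],
    [0,0,0],
    [0,0,0],
  ],
  grip=1,
)

```text
time: 14.53
ee_pos: [0.562, 0.0564, 0.2396]
eef_rot: [-0.11, 0.994, 0.001, 0.003]
ft_force: [0.4, -0.4, 0.5]
width: 0.0871
grip_force: 0.0
```

```bash
python3 s.py; python3 - <<'E'
from h import *
a=[]
for i in range(8):
  r.camera("scene")
  for d in r.spot_point("iris_tab","scene"):
    p=w("scene",d["at"])
    if np.hypot(p[0]-.56,p[1]-.056)<.07:a.append(np.degrees(np.arctan2(p[1]-.0561,p[0]-.5604)))
print(np.round(a,1),np.median(a))
snap("scene","end.png",(270,200,390,320),4)
E
python3 s.py
```

```text
14.5333 [0.562  0.0564 0.2396] tq [ 0.031 -0.039 -0.044] f [ 0.4 -0.4  0.5] yaw 102.66 0.0871 0.0 1.664
[-86.4  25.1  29.   29.8  27.8  25.9  25.4  27.9  27.2] 27.233114252821593
15.3833 [0.5604 0.0562 0.2346] tq [ 0.044  0.049 -0.084] f [0.5 0.7 0.5] yaw 102.67 0.0873 0.0 1.664
```

View pics/end.png

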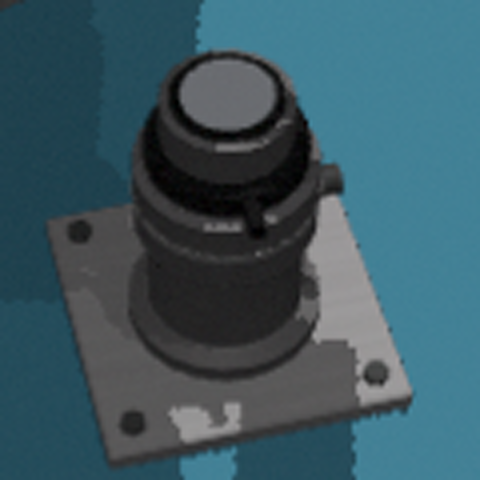

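The ring is free, and its tab at crop (257,218) reads about 27°, which is roughly 47° from the stop. The gripper is clear.

```bash
python3 -c "
from bench import r
print(r.close_job())"
```

```text
the job is handed in; nothing more can be done
None
```

I turned the iris ring clockwise until I felt its closed stop, opened it about 47° by the camera (45° ± 8° wanted), released it and handed the job in; no verdict came back, and I pressed the stop lightly about 2° past first contact to be sure of it.

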